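Hang the square-weight specimen hanger on the snap hook inside the specimen cabinet

ROBOT

A 6-joint arm with a two-finger parallel gripper is mounted at the origin on the work surface. World frame = base frame: x ahead of the robot, y to its left, z up, the work surface at z = 0. Lengths are in m, angles in rad, forces in N, time in s.
With the tool pointing down it reaches from about 0.275 to 0.825 m from the base axis. Payload 5.2 kg.
Tool frame: the origin (TCP) lies at the very end of the fingers, on their centre line; the grasp point (between the pads) lies 19 mm behind it (ctrl.pinch_z is the distance from the TCP to the grasp point, in m); z points along the fingers, y is the line along which they close (so a half turn about z gives the same grasp; the last joint's range is limited). The gripper opens to 93 mm and grips with 3 to 60 N. Pads are 15 mm wide; open, the fingers measure 128 mm over their backs; the gripper's body (75 mm by 188 mm) begins 65 mm behind the grasp point.
Start: joints at [-0.203, 0.259, 1.535, -0, 1.348, -0.203], TCP at [0.55, 0, 0.219] pointing down, gripper open.
Joint ranges: [-3.14, 3.14], [-0.91, 2.08], [0.19, 2.58], [-1.22, 4.36], [0.22, 2.71], [-3.12, 3.12]. Speed limits (rad/s): [2.57, 2.57, 3.14, 3.14, 3.14, 3.14].

INTERFACE

Orientations are given as a unit quaternion [w, x, y, z].
In Python, from cell import ctrl, optics gives the robot as it stands.
- The arm moves only by the tool arm_command, never from a script. Its argument "rows" is a list of rows, each an object with "jaw": the opening, from -1 (shut) to 1 (fully open); "linear": the shift along the world's x, y, z in units of 40 mm (1.0 is 40 mm), a list of three; "twist": the turn about the world's z in units of 5 degrees (1.0 is 5 degrees). A call has exactly 10 rows; each row shifts and turns the commanded pose from where the row before left it; what a row does not reach is not made up. A row lasts 1/10 s, in which the tool goes at most 50 mm and 8.59 degrees, less where a joint would pass 70% of its speed; a pose out of reach is approached as far as the arm can. A call is refused whole if a number of a shift passes 1 or a number of a turn 1, either way. A call with a gripper value outside its range is refused whole. The fingers move at their own pace and stop on an object; "grip_force" is the grip in N (left out, the last holds). Time passes only in rows, so rows that do not move let the fingers close, or fill a call up. It gives the time, the measured TCP pose, the force, the opening and the grip force at its end, in the units of the state.
- ctrl.sense(): the state, without advancing time (a new reading comes with each control period).
- optics.grab_frame(name): name is "scene" or "side" or "wrist"; returns a dict with "pixels" (420x560x3 uint8, red, green, blue), "mtx" (3x3 intrinsics, pixels), "rvec" (rotation vector, rad) and "tvec" (3), from world to camera coordinates, as OpenCV has them. Camera axes: x right, y down, z forward; pixel columns grow to the right and rows downward; lengths in m; the calibration is good to about 2 mm. A picture is of the moment at which its call begins. There is no depth.
- ctrl.close_job(): hands the job in; it is judged then, once.
Trained networks look in the newest picture that a camera, given by its name, has taken for a name from the list of things; names that differ only in an ending like _2 or _b are one class to them, and where a whole thing is asked for, a point or a joint stands for the part that bears it (a point fixed in the world has none). Each returns a list of dicts, best first, with "conf" (0 to 1); they miss things now and then, are a little off and sometimes report something else, mostly with a low value. They report only what shows in the picture. A call takes as long as a camera call. They do not tell look-alikes from the thing itself.
- optics.recognise(camera, name): "at" ([column, row] in pixels, amid what is visible of it).
- optics.cut_out(camera, name): "mask" (420x560 bool, what is visible of it) and "at" ([column, row] in pixels, amid what is visible of it).
The state is a dict: "clock": time; "joints": joint angles; "dq": joint speeds; "joint_efforts": joint torques, N m; "eef_pos": TCP position; "orientation": TCP orientation; "force": force on the tool from outside, world axes, zero at the start; "torque": the same for the moment, N m; "finger_gap": finger opening in m; "grip_force": force on a finger pad.
Only numpy, scipy, OpenCV 4.12 (cv2) and the standard library are available. Lean on these libraries where they do the work, as an engineer would, in place of code of your own. Each camera call takes 0.05 s, during which the arm holds its last target. There are 200 camera calls.

TASK

Take the hanger with the square weight and flat handle out of its stand and, passing it down through the port in the cabinet's roof without touching the cabinet's shell, press its crossbar past the sprung gate of the hook inside until the gate has snapped shut above it. Still holding the handle, proof-load the hook by pressing the seated bar down with about 18 N (never more than 24 N) for one second; then let go so that it hangs upright by itself. Leave the other hanger and the glass beaker alone.

Things in the scene. Friction and masses are not known exactly. Their poses are not given: they have to be found in the camera images.
- hanger: Hanger to move. Origin: centre of its crossbar (round steel, diameter 8, 64 mm long along the hanger's y). z up along the stem (7 x 12 mm in x, y). Below the bar a SQUARE steel weight, 16 (x) x 20 (y) mm, from 16 to 50 mm below the origin. Flat black handle on top: see handle. 0.15 to 0.25 kg. Same after a half turn about z.
- handle (a point): Centre of the hanger's flat black handle, 115 mm above the crossbar; axes as the hanger. Handle 14 (x) x 26 (y) x 32 (z) mm. Grip it across the 14 mm (fingers closing along the hanger's x) with 40 N or more, else it slips when pressed.
- stand: Fixed grey stand of this hanger: foot 80 x 90 mm, two uprights at y = -23 and +23 mm. Origin: centre of its underside. The crossbar lies along the stand's y in two notches open at the top, 10 mm wide and deep, its centre 85 mm up; lift straight up. The two stands swap places from run to run.
- hanger2: The other hanger, to be left alone: same size but with a ROUND weight (diameter 18 mm) and a round black knob (diameter 24, 24 mm tall, top 124 mm above the origin). Origin: centre of its crossbar. It hangs in an identical stand about 0.18 m away.
- cabinet: Fixed specimen cabinet, 180 (x) x 200 (y) x 140 mm tall. Origin: centre of its underside; z up; -x is the white panel towards the robot, +x an open window. Inside, a snap hook (see seat) on a clamp and upright post that stand 39 to 61 mm behind (-x of) the seat.
- shell: The cabinet's shell: panes, corner posts, panel and clear roof with a grey-rimmed rectangular port, 44 mm (cabinet x) x 90 mm (cabinet y), centred right above seat. Roof underside 134 mm, rim top 140 mm above the cabinet's underside; rim 8 mm wide. Origin and axes as the cabinet. Neither hanger nor robot may touch it.
- seat (a point): Point 78 mm above the cabinet's underside, axes as its own. The true seat of the bar in the hook is from 12 mm lower to 12 mm higher, differs each run and is NOT reported: feel for it. Two upturned prongs 44 mm apart along y (inner gap 38 mm), tips 37 mm above the true seat. Bring the bar straight down, -4 to +3 mm along x from here. The hook yields down on a spring, 0.14 mm per N.
- gate (a joint): Sprung gate across the hook's mouth: 0 closed, grows to 1.7 rad as the bar folds it down. The bar meets it 32 mm above the true seat, needs 2 to 8 N down plus for a moment up to 16 N sideways (+x), and gets past (at 1.1 to 1.6 rad) 1 to 6 mm above the true seat; the gate springs back to 0 over it. Pressing on then loads the hook, hanger's weight included.
- beaker: Glass beaker, diameter 68, 85 mm tall, open at the top, standing near the far edge. Origin: centre of its underside. To be left alone.
There are look-alikes about, which are no part of the job. What is shaped like the hanger but orange or purple is not meant.

How it is judged:
On the way, in this order (a step that is already met when the one before it is completed fails the run):
1. the hanger is lifted out of its stand (crossbar more than 0.16 m above the table) (height (world z) of hanger above 0.16 m), for 0.1 s.
2. held by its handle, the hanger's crossbar pushes the gate open (more than 0.7 rad) above the seat inside the cabinet (value of joint gate above 0.7 rad and contact force between the fingers and hanger above 1 N and horizontal distance between hanger and seat below 0.015 m and z of hanger in the frame of seat below 0.045 m), for 0.02 s.
3. with the gate shut above it again and still held by its handle, the bar is pressed down on the hook with more than 13 N (the hanger's own weight included) for half a second (value of joint gate below 0.12 rad and contact force between the fingers and hanger above 1 N and contact force between hanger and cabinet above 13 N and horizontal distance between hanger and seat below 0.015 m and z of hanger in the frame of seat below 0.0145 m), for 0.5 s.
At the end, for the whole second after the job is handed in: The crossbar lies in the hook below the closed gate (gate under 0.12 rad; bar centre between 15 mm below and 14.5 mm above seat, -12 to +8 mm along its x, within 7 mm along its y, along its y within 0.2 rad), the hanger hangs from the hook, upright within 0.25 rad, at rest and released (value of joint gate below 0.12 rad and x of hanger in the frame of seat between -0.012 and 0.008 m and y of hanger in the frame of seat between -0.007 and 0.007 m and z of hanger in the frame of seat between -0.015 and 0.0145 m and angle between the y axis of hanger and the y axis of seat, either way round below 0.2 rad and angle between hanger's own z axis and vertical below 0.25 rad and contact force between hanger and cabinet above 0.5 N and contact force between hanger and the fingers below 0.1 N and linear speed of hanger below 0.03 m/s and angular speed of hanger below 0.3 rad/s); the robot touches nothing.
It fails at once if the hanger touches the cabinet's shell (more than 0.5 N) (contact force between hanger and shell above 0.5 N).
It fails at once if the robot touches the cabinet's shell (more than 0.5 N) (contact force between any of the arm, the fingers and shell above 0.5 N).
It fails at once if the hanger presses on the hook or anything else of the cabinet with more than 24 N (contact force between hanger and cabinet above 24 N).
It fails at once if the other hanger is disturbed (moved more than 15 mm) (distance of hanger2 from where it was at the start of the episode above 0.015 m).
It fails at once if the beaker is disturbed (moved more than 15 mm) (distance of beaker from where it was at the start of the episode above 0.015 m).
It also fails if it takes over 72 s, if anything falls off the work surface, if the arm or the gripper's body presses on something with over 40 N, if the wrist force passes 120 N, or if a joint passes its speed limit or range.

## Working session

There is one attempt and no reset: what is moved stays moved. The work goes in short steps, Python scripts to look and compute and a tool call to move; the robot and the scene stay as the last step left them, time stands still between calls to the robot, and variables do not carry over. Pictures are saved under pics/ and viewed, at most 10 in all, crops included, and the job is handed in when it is done.

Besides the shell and the picture viewer there is one more tool, called after "Request:" in YAML: its name, and indented under it one key for each argument. arm_command: Moves the arm, as the interface text tells. Its arguments: {"type":"object","properties":{"rows":{"type":"array"},"grip_force":{"type":"number"}},"required":["rows"]}

```bash
mkdir -p pics; ls
python3 - <<'E'
from cell import ctrl, optics
import cv2,numpy as np
s=ctrl.sense();print({k:np.round(v,3).tolist() for k,v in s.items()})
for c in("scene","side"):
    f=optics.grab_frame(c);cv2.imwrite(f"pics/{c}0.png",f["pixels"][:,:,::-1])
    R=cv2.Rodrigues(np.array(f["rvec"]))[0];print(c,(-R.T@np.array(f["tvec"]).ravel()).round(3),R[2].round(2),f["mtx"][0][0])
    for n in("hanger","handle","stand","hanger2","cabinet","seat","gate","beaker","shell"):
        try: print(n,[(np.round(d["at"]).tolist(),round(d["conf"],2)) for d in optics.recognise(c,n)])
        except Exception as e: print(n,e)
E
```

```text
pics
{'clock': 0.0, 'joints': [-0.203, 0.259, 1.536, 0.0, 1.348, -0.203], 'dq': [-0.001, 0.001, -0.001, -0.001, 0.001, -0.001], 'joint_efforts': [0.0, -43.73, -28.4, 0.072, 0.041, -0.0], 'eef_pos': [0.549, 0.0, 0.218], 'orientation': [-0.001, 0.707, 0.707, -0.001], 'force': [-0.105, 0.514, 0.024], 'torque': [0.033, 0.003, 0.011], 'grip_force': 0.0, 'finger_gap': 0.093}
scene [ 1.18  -0.561  0.905] [-0.56  0.44 -0.7 ] 455.01534364591686
hanger [([178.0, 216.0], 0.83), ([198.0, 239.0], 0.67), ([266.0, 200.0], 0.66), ([248.0, 273.0], 0.6), ([198.0, 301.0], 0.6)]
handle [([198.0, 297.0], 0.87), ([249.0, 276.0], 0.76), ([198.0, 233.0], 0.61), ([179.0, 223.0], 0.51)]
stand [([210.0, 270.0], 0.67)]
hanger2 [([178.0, 216.0], 0.83), ([198.0, 239.0], 0.67), ([266.0, 200.0], 0.66), ([248.0, 273.0], 0.6), ([198.0, 301.0], 0.6)]
cabinet [([372.0, 187.0], 0.97)]
seat [([368.0, 188.0], 0.92)]
gate []
beaker [([381.0, 278.0], 0.73)]
shell [([362.0, 184.0], 0.91)]
side [ 0.428 -0.834  0.919] [ 0.13  0.7  -0.71] 529.3799815737092
hanger [([199.0, 330.0], 0.94), ([264.0, 309.0], 0.93), ([244.0, 224.0], 0.8), ([333.0, 352.0], 0.72), ([324.0, 298.0], 0.59)]
handle [([194.0, 329.0], 0.83), ([324.0, 298.0], 0.63), ([336.0, 351.0], 0.58)]
stand [([262.0, 350.0], 0.65)]
hanger2 [([199.0, 330.0], 0.94), ([264.0, 309.0], 0.93), ([244.0, 224.0], 0.8), ([333.0, 352.0], 0.72), ([324.0, 298.0], 0.59)]
cabinet [([262.0, 171.0], 0.61)]
seat [([262.0, 175.0], 0.69)]
gate []
beaker [([363.0, 210.0], 0.87)]
shell [([264.0, 174.0], 0.71), ([261.0, 347.0], 0.7)]
```

View pics/scene0.png

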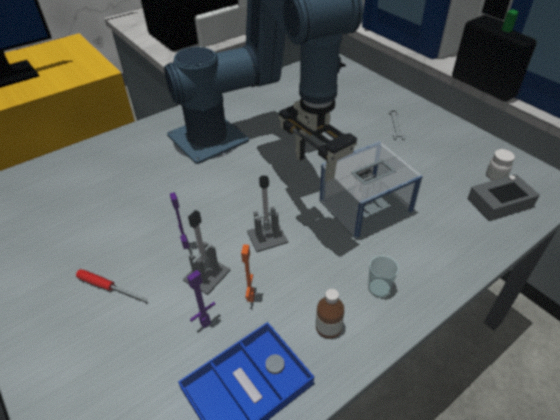

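View pics/side0.png

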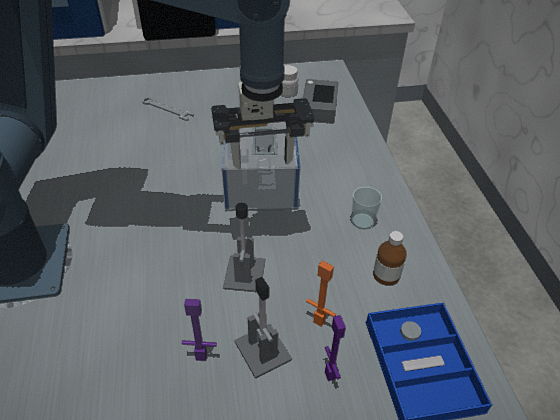

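Hanger candidates are grey A at scene (264,182) / side (242,210) and grey B at scene (196,218) / side (263,288). The two purple ones and the orange one are look-alikes. I'll check A and B in one close crop.

Run:
```python
import cv2,numpy as np
a=cv2.imread("pics/scene0.png");b=cv2.imread("pics/side0.png")
def c(i,x0,y0,w=66,h=100): return cv2.resize(i[y0:y0+h,x0:x0+w],(396,600),interpolation=cv2.INTER_CUBIC)
o=np.hstack([c(a,235,165),c(a,172,202),c(b,210,195),c(b,230,275)])
cv2.imwrite("pics/crop1.png",cv2.resize(o,(800,303)))
```

```text
(no output)
```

View pics/crop1.png

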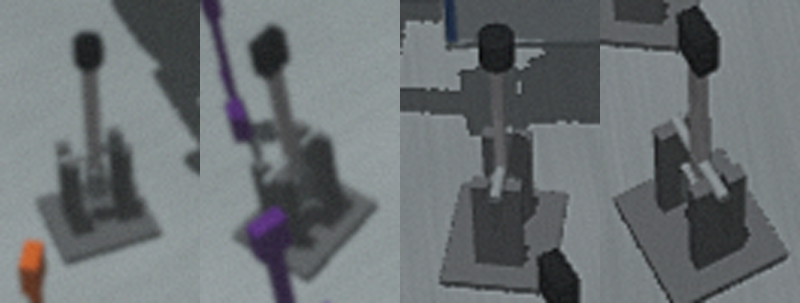

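B, with its black box on top, is the flat-handled hanger: handle at scene (196,218), side (263,288). A carries a round knob and is left alone. Next I measure B.

```bash
cat > h.py <<'E'
from cell import ctrl, optics
import cv2,numpy as np
def grab(c,save=None):
    f=optics.grab_frame(c); f["R"]=cv2.Rodrigues(np.array(f["rvec"]))[0]; f["t"]=np.array(f["tvec"]).ravel(); f["K"]=np.array(f["mtx"])
    if save: cv2.imwrite(f"pics/{save}.png",f["pixels"][:,:,::-1])
    return f
def proj(f,P): return cv2.projectPoints(np.array(P,float).reshape(-1,3),f["R"],f["t"],f["K"],None)[0].reshape(-1,2)
def tri(fs,uv):
    A=[]
    for f,(u,v) in zip(fs,uv):
        P=f["K"]@np.c_[f["R"],f["t"]]; A+= [u*P[2]-P[0],v*P[2]-P[1]]
    X=np.linalg.svd(np.array(A))[2][-1]; return X[:3]/X[3]
def onz(f,uv,z):
    d=f["R"].T@np.linalg.solve(f["K"],[*uv,1]); c=-f["R"].T@f["t"]; return c+d*(z-c[2])/d[2]
def dark(f,uv,r=16,th=50):
    x,y=map(int,uv); m=(f["pixels"].max(2)<th).astype(np.uint8); w=np.zeros_like(m); w[y-r:y+r,x-r:x+r]=1
    n,l,s,c=cv2.connectedComponentsWithStats(m&w); i=1+np.argmin(np.hypot(*(c[1:]-uv).T)+1000*(s[1:,4]<30)); return c[i],s[i],(l==i)
E
python3 - <<'E'
from h import *
fs=[grab("scene"),grab("side")]
for nm,uvs in(("B",[(196,218),(263,288)]),("A",[(264,182),(242,210)])):
    r=[dark(f,u) for f,u in zip(fs,uvs)]; print(nm,[(x[0].round(1),x[1]) for x in r]); X=tri(fs,[x[0] for x in r]); print(X.round(4),[proj(f,X)[0].round(1) for f in fs])
for d in optics.cut_out("side","stand"):
    m=d["mask"].astype(np.uint8);print(d["at"],d["conf"],m.sum())
# foot corners from side crop (thresholded edges)
f=fs[1]; g=cv2.cvtColor(f["pixels"],cv2.COLOR_RGB2GRAY)
for row in range(325,376,6): print(row,g[row,228:300:2].tolist())
E
```

```text
B [(array([194.4, 219. ]), array([189, 212,  11,  15, 117], dtype=int32)), (array([261.9, 288.5]), array([255, 277,  14,  24, 222], dtype=int32))]
[ 0.5044 -0.3     0.1992] [array([194.4, 219.1]), array([261.8, 288.4])]
A [(array([263.6, 181.8]), array([260, 177,   8,  11,  75], dtype=int32)), (array([241.2, 210.4]), array([236, 203,  12,  16, 165], dtype=int32))]
[ 0.4931 -0.1071  0.1959] [array([263.7, 181.6]), array([241.2, 210.6])]
[262.0, 351.0] 0.67 1696
[263.2, 174.2] 0.43 5139
[259.8, 305.7] 0.2 612
325 [137, 127, 133, 133, 134, 133, 130, 127, 132, 132, 34, 53, 52, 52, 49, 48, 86, 82, 87, 74, 93, 86, 133, 129, 124, 128, 125, 131, 126, 126, 126, 127, 124, 128, 130, 128]
331 [132, 127, 130, 130, 135, 129, 133, 131, 129, 135, 53, 51, 49, 49, 32, 139, 101, 81, 129, 137, 77, 91, 96, 95, 93, 131, 123, 127, 128, 127, 123, 127, 125, 126, 131, 129]
337 [130, 130, 126, 132, 135, 129, 90, 92, 94, 97, 65, 50, 54, 51, 51, 68, 95, 96, 93, 92, 136, 142, 42, 48, 47, 102, 133, 126, 130, 130, 126, 129, 127, 126, 127, 130]
343 [125, 131, 125, 129, 77, 93, 96, 89, 98, 94, 91, 50, 47, 65, 104, 87
[... 225 characters left out ...]
, 128, 128, 126, 126, 122]
355 [125, 126, 126, 123, 126, 127, 132, 46, 96, 97, 94, 94, 96, 97, 94, 92, 42, 48, 53, 47, 46, 48, 45, 47, 43, 103, 95, 98, 93, 91, 95, 99, 125, 129, 122, 124]
361 [123, 129, 124, 123, 130, 128, 127, 129, 127, 60, 98, 96, 98, 96, 94, 99, 72, 48, 41, 52, 83, 98, 95, 96, 94, 94, 95, 95, 96, 72, 50, 104, 133, 125, 131, 126]
367 [125, 124, 131, 125, 126, 128, 124, 126, 122, 127, 122, 92, 95, 95, 96, 95, 95, 93, 96, 95, 100, 96, 93, 75, 39, 107, 133, 127, 128, 132, 131, 127, 129, 128, 129, 128]
373 [128, 123, 127, 124, 124, 127, 129, 122, 126, 130, 124, 131, 63, 99, 97, 99, 98, 76, 42, 107, 136, 129, 128, 129, 123, 131, 130, 132, 125, 131, 128, 132, 129, 131, 128, 130]
```

Run:
```python
from h import *
from scipy.optimize import minimize
f=grab("side");g=cv2.GaussianBlur(cv2.cvtColor(f["pixels"],cv2.COLOR_RGB2GRAY),(3,3),0)
tx=np.zeros((420,560),bool); tx[300:385,225:305]=1
def boxes(p):
    x,y,a,h=p;c,s=np.cos(a),np.sin(a);B=[(-.04,.04,-.045,.045,0,h)]
    B+=[(-ux,ux,q-.007,q+.007,0,.09) for q in(-.023,.023) for ux in(.012,)]
    m=np.zeros((420,560),np.uint8)
    for b in B:
        P=[(x+c*X-s*Y,y+s*X+c*Y,Z) for X in b[:2] for Y in b[2:4] for Z in b[4:]]
        cv2.fillConvexPoly(m,(cv2.convexHull(proj(f,P).astype(np.float32))*16).round().astype(np.int32),1,cv2.LINE_8,4)
    return m>0
M=(g<113)&tx
best=[]
for a in np.radians(np.arange(-90,90,10)):
    r=minimize(lambda p:np.mean((boxes([p[0],p[1],p[2],.008])&tx)^M),[.504,-.3,a],method="Nelder-Mead",options=dict(initial_simplex=[[.504,-.3,a],[.51,-.3,a],[.504,-.293,a],[.504,-.3,a+.15]]))
    best.append((r.fun*tx.sum(),*r.x[:2].round(4),np.degrees(r.x[2]).round(1)))
for b in sorted(best)[:5]: print(b)
```

```text
(np.float64(7.430272108843537), np.float64(0.5042), np.float64(-0.3006), np.float64(19.1))
(np.float64(7.459183673469387), np.float64(0.5042), np.float64(-0.3007), np.float64(19.0))
(np.float64(7.459183673469387), np.float64(0.5042), np.float64(-0.3006), np.float64(19.0))
(np.float64(7.517006802721089), np.float64(0.5041), np.float64(-0.3007), np.float64(18.8))
(np.float64(7.545918367346939), np.float64(0.5042), np.float64(-0.3003), np.float64(18.5))
```

Handle at (0.504, -0.300, 0.199), yaw 19°. The height matches the expected 0.200. I'll move above it, which also clears the view of the cabinet.

Request:
arm_command:
  rows:
    - {"jaw": 1,"linear": [0,0,0.9],"twist": 0}
    - {"jaw": 1,"linear": [0,0,0.9],"twist": 0}
    - {"jaw": 1,"linear": [-0.14,-0.94,0],"twist": 0.475}
    - {"jaw": 1,"linear": [-0.14,-0.94,0],"twist": 0.475}
    - {"jaw": 1,"linear": [-0.14,-0.94,0],"twist": 0.475}
    - {"jaw": 1,"linear": [-0.14,-0.94,0],"twist": 0.475}
    - {"jaw": 1,"linear": [-0.14,-0.94,0],"twist": 0.475}
    - {"jaw": 1,"linear": [-0.14,-0.94,0],"twist": 0.475}
    - {"jaw": 1,"linear": [-0.14,-0.94,0],"twist": 0.475}
    - {"jaw": 1,"linear": [-0.14,-0.94,0],"twist": 0.475}
  grip_force: 50

```text
clock: 2.2
eef_pos: [0.5048, -0.3023, 0.2907]
orientation: [0.0, 0.58, 0.815, 0.0]
force: [-0.2, 0.2, 0.1]
finger_gap: 0.0929
grip_force: 0.0
```

Run:
```python
from h import *
s=ctrl.sense();print(s["clock"],s["eef_pos"],s["orientation"],s["joints"])
fs=[grab("scene","scene1"),grab("side","side1"),grab("wrist","wrist1")]
def c(f,x,y,w,h): return cv2.resize(f["pixels"][y:y+h,x:x+w,::-1],(400,600*0+int(400*h/w)),interpolation=cv2.INTER_CUBIC)
a=c(fs[0],312,135,120,105);b=c(fs[1],205,110,120,105)
cv2.imwrite("pics/cab.png",np.hstack([a,b]))
cv2.imwrite("pics/w.png",fs[2]["pixels"][:,:,::-1])
```

```text
2.2 [ 0.5047614  -0.30228628  0.29071663] [8.32240864e-05 5.80035863e-01 8.14590934e-01 4.10937405e-05] [-7.29104555e-01  2.93007039e-01  1.31440330e+00  1.00082697e-04
  1.53402592e+00 -1.06235912e+00]
```

View pics/cab.png

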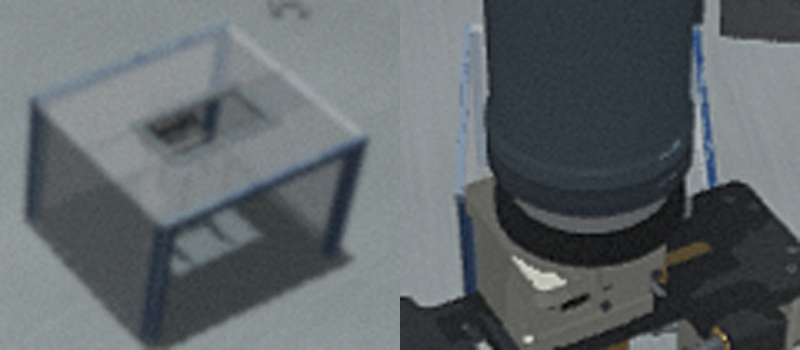

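View pics/w.png

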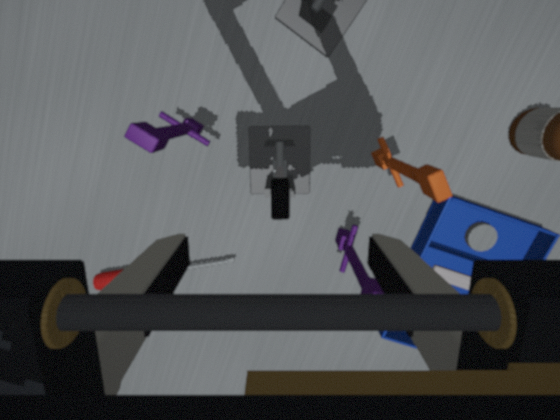

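Run:
```python
from h import *
a=grab("scene");b=grab("side");w=grab("wrist")
for n,z,P in(("roof",.14,[(33,97),(225,25),(368,140),(162,225)]),("port",.14,[(133,125),(240,88),(282,118),(170,160)])):
    X=np.array([onz(a,(312+u*.3,135+v*.3),z) for u,v in P]);print(n,X.round(3).tolist(),X.mean(0).round(4),[np.linalg.norm(X[i]-X[i-1]).round(3) for i in range(4)],[np.degrees(np.arctan2(*(X[i]-X[i-1])[1::-1])).round(1) for i in range(4)])
C=-w["R"].T@w["t"];print("wristcam",C.round(4),w["R"].round(3).tolist(),w["K"][0])
print("purple",tri([a,w],[(196,285),(375,290)]).round(3), tri([a,w],[(194,280),(375,290)]).round(3))
r=dark(w,(280,198),40);print(r[0],r[1],onz(w,r[0],.2)); print(proj(w,[[.504,-.3,.2],[.504,-.3,.216],[.504,-.3,.008]]))
```

```text
roof [[0.477, 0.093, 0.14], [0.504, 0.285, 0.14], [0.678, 0.263, 0.14], [0.649, 0.07, 0.14]] [0.5769 0.1778 0.14  ] [np.float64(0.173), np.float64(0.194), np.float64(0.176), np.float64(0.196)] [np.float64(172.2), np.float64(82.0), np.float64(-7.1), np.float64(-98.7)]
port [[0.552, 0.132, 0.14], [0.571, 0.232, 0.14], [0.619, 0.231, 0.14], [0.6, 0.125, 0.14]] [0.5855 0.1801 0.14  ] [np.float64(0.049), np.float64(0.102), np.float64(0.047), np.float64(0.107)] [np.float64(172.1), np.float64(79.0), np.float64(-2.0), np.float64(-99.9)]
wristcam [ 0.4818 -0.2327  0.4562] [[0.946, 0.324, 0.0], [0.313, -0.915, 0.256], [0.083, -0.242, -0.967]] [343.31118769   0.         278.19883892]
purple [ 0.627 -0.37   0.151] [ 0.621 -0.369  0.16 ]
[276.47297297 200.28378378] [264 177  28  47 814] [ 0.50262968 -0.29765392  0.2       ]
[[277.17115232 203.60812344]
 [277.10864822 209.45501867]
 [277.58710041 164.69859302]]
```

Request:
arm_command:
  rows:
    - {"jaw": 1,"linear": [0.2,1,0],"twist": -0.53}
    - {"jaw": 1,"linear": [0.2,1,0],"twist": -0.53}
    - {"jaw": 1,"linear": [0.2,1,0],"twist": -0.53}
    - {"jaw": 1,"linear": [0.2,1,0],"twist": -0.53}
    - {"jaw": 1,"linear": [0.2,1,0],"twist": -0.53}
    - {"jaw": 1,"linear": [0.2,1,0],"twist": -0.53}
    - {"jaw": 1,"linear": [0.2,1,0],"twist": -0.53}
    - {"jaw": 1,"linear": [0.2,1,0],"twist": -0.53}
    - {"jaw": 1,"linear": [0.2,1,0],"twist": -0.53}
    - {"jaw": 1,"linear": [0.2,1,0],"twist": -0.53}

```text
clock: 3.5
eef_pos: [0.5845, 0.1027, 0.2912]
orientation: [0.0, 0.752, 0.659, 0.0]
force: [0.7, -0.8, 0.7]
finger_gap: 0.0927
grip_force: 0.0
```

Run:
```python
from h import *
w=grab("wrist"); w2=grab("wrist","wrist2"); s=ctrl.sense(); print(s["eef_pos"],s["orientation"])
np.savez("w2.npz",R=w2["R"],t=w2["t"],K=w2["K"],p=w2["pixels"])
a=grab("side","side2");np.savez("s2.npz",R=a["R"],t=a["t"],K=a["K"],p=a["pixels"])
print(proj(w2,[[.5855,.18,.14],[.5855,.18,.078],[.577,.178,.14]]).round())
cv2.imwrite("pics/w2big.png",cv2.resize(w2["pixels"][20:320,100:500,::-1],(800,600),interpolation=cv2.INTER_CUBIC))
```

```text
[0.58459308 0.1057362  0.29087986] [-7.06680300e-04  7.49757862e-01  6.61711191e-01  9.73792039e-04]
[[269. 111.]
 [270. 111.]
 [260. 114.]]
```

View pics/w2big.png

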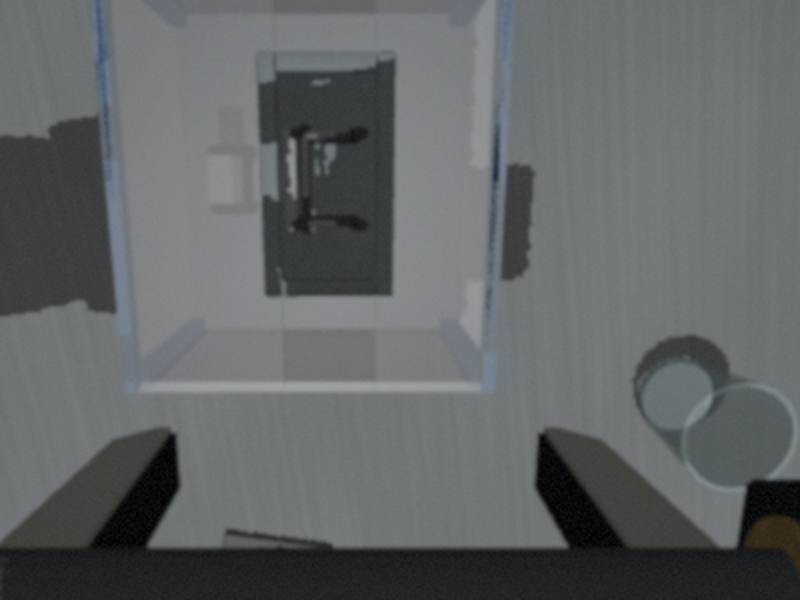

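The port's outer rim is at crop (258,52)–(391,296), the prong tips at (362,133) and (362,222), and the roof's near corners at (132,388) and (488,388).

Run:
```python
from h import *
d=np.load("w2.npz");w=dict(d)
g=lambda P,z:np.array([onz(w,(100+u/2,20+v/2),z) for u,v in P])
def rep(n,X): print(n,X.mean(0).round(4),[np.linalg.norm(X[i]-X[i-1]).round(3) for i in range(len(X))],[np.degrees(np.arctan2(*(X[i]-X[i-1])[1::-1])).round(1) for i in range(len(X))],X[:,:2].round(4).tolist())
rep("rim",g([(258,52),(395,52),(391,295),(266,296)],.14))
rep("tips",g([(362,133),(362,222)],.115)); rep("root",g([(303,133),(303,222)],.085))
rep("roofnear",g([(132,388),(488,388)],.14))
rep("post",g([(208,148),(252,148),(255,210),(212,210)],.08))
# overlay model
yaw=np.radians(-7.6)
c=np.array([.5855,.18])
for y in(-7.6,-6.5,-8.5): 
    a=np.radians(y);R=np.array([[np.cos(a),-np.sin(a)],[np.sin(a),np.cos(a)]])
    print(y,[(proj(w,[*(c+R@[X,Y]),.14])[0]*2-[200,40]).round().tolist() for X,Y in((-.03,.053),(.03,.053),(.03,-.053),(-.03,-.053))])
s=dict(np.load("s2.npz"))
cv2.imwrite("pics/s2.png",cv2.resize(s["p"][110:230,190:330,::-1],(800,686))[:600])
print(proj(s,[[.5855,.18,.14]]))
```

```text
rim [0.581  0.1815 0.14  ] [np.float64(0.105), np.float64(0.059), np.float64(0.105), np.float64(0.058)] [np.float64(82.5), np.float64(-7.5), np.float64(-97.7), np.float64(173.0)] [[0.5589, 0.2373], [0.617, 0.2297], [0.603, 0.1259], [0.5452, 0.133]]
tips [0.5966 0.1799 0.115 ] [np.float64(0.041), np.float64(0.041)] [np.float64(82.7), np.float64(-97.3)] [[0.5992, 0.2004], [0.5939, 0.1594]]
root [0.5662 0.184  0.085 ] [np.float64(0.045), np.float64(0.045)] [np.float64(81.4), np.float64(-98.6)] [[0.5695, 0.2063], [0.5628, 0.1617]]
roofnear [0.559  0.0861 0.14  ] [np.float64(0.172), np.float64(0.172)] [np.float64(172.5), np.float64(-7.5)] [[0.4739, 0.0972], [0.6441, 0.0749]]
post [0.5282 0.1884 0.08  ] [np.float64(0.032), np.float64(0.023), np.float64(0.032), np.float64(0.023)] [np.float64(83.3), np.float64(-7.5), np.float64(-96.8), np.float64(172.5)] [[0.5186, 0.2057], [0.5415, 0.2027], [0.5378, 0.1711], [0.5149, 0.1741]]
-7.6 [[267.0, 53.0], [408.0, 53.0], [403.0, 299.0], [274.0, 298.0]]
-6.5 [[265.0, 54.0], [405.0, 52.0], [405.0, 297.0], [276.0, 300.0]]
-8.5 [[269.0, 52.0], [409.0, 54.0], [401.0, 300.0], [272.0, 297.0]]
[[265.53824413 140.01449253]]
```

View pics/s2.png

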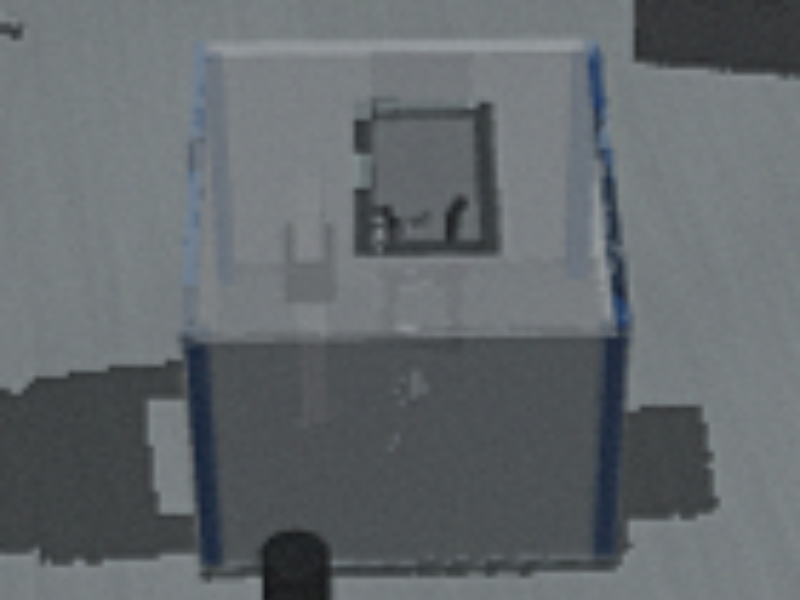

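Run:
```python
from h import *
s=dict(np.load("s2.npz"));w=dict(np.load("w2.npz"));k=140/800
px=lambda P:[(190+u*k,110+v*k) for u,v in P]
def rep(n,X): X=np.array(X);print(n,X.mean(0).round(4),[np.linalg.norm(X[i]-X[i-1]).round(3) for i in range(len(X))],[np.degrees(np.arctan2(*(X[i]-X[i-1])[1::-1])).round(1) for i in range(len(X))])
rim=px([(355,102),(494,102),(500,253),(356,254)]);roof=px([(203,43),(597,40),(629,335),(185,337)])
rep("rim",[onz(s,p,.14) for p in rim]);rep("roof",[onz(s,p,.14) for p in roof])
rw=[(100+u/2,20+v/2) for u,v in[(258,52),(395,52),(391,295),(266,296)]]
rep("tri rim s+w",[tri([s,w],[a,b]) for a,b in zip(rim,rw)]); print([tri([s,w],[a,b]).round(4).tolist() for a,b in zip(rim,rw)])
```

```text
rim [0.5828 0.1776 0.14  ] [np.float64(0.105), np.float64(0.06), np.float64(0.104), np.float64(0.059)] [np.float64(82.4), np.float64(-8.5), np.float64(-98.3), np.float64(172.0)]
roof [0.573  0.1756 0.14  ] [np.float64(0.201), np.float64(0.175), np.float64(0.203), np.float64(0.176)] [np.float64(82.2), np.float64(-7.6), np.float64(-97.5), np.float64(171.7)]
tri rim s+w [0.5827 0.1813 0.1373] [np.float64(0.106), np.float64(0.06), np.float64(0.106), np.float64(0.059)] [np.float64(82.4), np.float64(-7.3), np.float64(-98.2), np.float64(172.9)]
[[0.5601, 0.2375, 0.1374], [0.6197, 0.2299, 0.1363], [0.6047, 0.1252, 0.1373], [0.5462, 0.1325, 0.1381]]
```

Seat is about (0.582, 0.180), cabinet yaw -7.6°. The side and wrist views agree to 2–3 mm. Going back to the hanger.

Request:
arm_command:
  rows:
    - {"jaw": 1,"linear": [-0.205,-0.995,0],"twist": 0.53}
    - {"jaw": 1,"linear": [-0.205,-0.995,0],"twist": 0.53}
    - {"jaw": 1,"linear": [-0.205,-0.995,0],"twist": 0.53}
    - {"jaw": 1,"linear": [-0.205,-0.995,0],"twist": 0.53}
    - {"jaw": 1,"linear": [-0.205,-0.995,0],"twist": 0.53}
    - {"jaw": 1,"linear": [-0.205,-0.995,0],"twist": 0.53}
    - {"jaw": 1,"linear": [-0.205,-0.995,0],"twist": 0.53}
    - {"jaw": 1,"linear": [-0.205,-0.995,0],"twist": 0.53}
    - {"jaw": 1,"linear": [-0.205,-0.995,0],"twist": 0.53}
    - {"jaw": 1,"linear": [-0.205,-0.995,0],"twist": 0.53}

```text
clock: 4.65
eef_pos: [0.5018, -0.3005, 0.2911]
orientation: [0.0, 0.58, 0.815, -0.0]
force: [0.7, 0.2, 0.3]
finger_gap: 0.0929
grip_force: 0.0
```

Request:
arm_command:
  rows:
    - {"jaw": 1,"linear": [0,0,0],"twist": 0}
    - {"jaw": 1,"linear": [0,0,0],"twist": 0}
    - {"jaw": 1,"linear": [0,0,0],"twist": 0}
    - {"jaw": 1,"linear": [0,0,0],"twist": 0}
    - {"jaw": 1,"linear": [0,0,-0.3],"twist": 0}
    - {"jaw": 1,"linear": [0,0,-0.3],"twist": 0}
    - {"jaw": 1,"linear": [0,0,-0.3],"twist": 0}
    - {"jaw": 1,"linear": [0,0,0],"twist": 0}
    - {"jaw": 1,"linear": [0,0,0],"twist": 0}
    - {"jaw": 1,"linear": [0,0,0],"twist": 0}

```text
clock: 5.65
eef_pos: [0.5034, -0.2989, 0.255]
orientation: [0.0, 0.581, 0.814, -0.0]
force: [-0.0, 0.3, 0.1]
finger_gap: 0.0933
grip_force: 0.0
```

Run:
```python
from h import *
w=grab("wrist");s=ctrl.sense();e=s["eef_pos"];print(e,s["orientation"])
r=dark(w,(278,200),45);print(r[0],r[1]);
for z in(.2,.216):print(onz(w,r[0],z))
def box(c,a):
    R=cv2.Rodrigues(np.array([0,0,np.radians(a)]))[0];return [np.array(c)+R@[x,y,z] for x in(-.007,.007) for y in(-.013,.013) for z in(-.016,.016)]
for c in([.503,-.299,.2],[.504,-.3,.2]):
    h=cv2.convexHull(proj(w,box(c,19)).astype(np.float32));m=cv2.moments(h);print(c,m["m10"]/m["m00"],m["m01"]/m["m00"],cv2.boundingRect(h),m["m00"])
print(cv2.minAreaRect(np.argwhere(r[2])[:,::-1].astype(np.float32)))
```

```text
[ 0.50343765 -0.29903923  0.25514633] [ 4.58085615e-04  5.80728109e-01  8.14097446e-01 -5.34739157e-05]
[277.80431034 215.48965517] [ 263  184   31   61 1160]
[ 0.50231515 -0.2970694   0.2       ]
[ 0.50069095 -0.29228731  0.216     ]
[0.503, -0.299, 0.2] 277.8137084125022 219.924047067991 (266, 193, 24, 53) 1132.2910385392606
[0.504, -0.3, 0.2] 278.7886276696379 221.72066794005107 (267, 195, 24, 53) 1132.8921349183656
((278.7723083496094, 214.40151977539062), (59.79667663574219, 29.898338317871094), 86.8201675415039)
```

Request:
arm_command:
  rows:
    - {"jaw": 1,"linear": [0,0,-0.37],"twist": 0}
    - {"jaw": 1,"linear": [0,0,-0.37],"twist": 0}
    - {"jaw": 1,"linear": [0,0,-0.37],"twist": 0}
    - {"jaw": 1,"linear": [0,0,-0.37],"twist": 0}
    - {"jaw": 1,"linear": [0,0,-0.37],"twist": 0}
    - {"jaw": 1,"linear": [0,0,0],"twist": 0}
    - {"jaw": -0.4,"linear": [0,0,0],"twist": 0}
    - {"jaw": -0.7,"linear": [0,0,0],"twist": 0}
    - {"jaw": -0.8,"linear": [0,0,0],"twist": 0}
    - {"jaw": -1,"linear": [0,0,0],"twist": 0}
  grip_force: 50

```text
clock: 6.7
eef_pos: [0.5035, -0.2991, 0.1814]
orientation: [0.001, 0.581, 0.814, -0.0]
force: [-0.7, -0.4, -0.6]
finger_gap: 0.065
grip_force: 0.0
```

Request:
arm_command:
  rows:
    - {"jaw": -1,"linear": [0,0,0],"twist": 0}
    - {"jaw": -1,"linear": [0,0,0],"twist": 0}
    - {"jaw": -1,"linear": [0,0,0],"twist": 0}
    - {"jaw": -1,"linear": [0,0,0],"twist": 0}
    - {"jaw": -1,"linear": [0,0,0],"twist": 0}
    - {"jaw": -1,"linear": [0,0,0],"twist": 0}
    - {"jaw": -1,"linear": [0,0,0],"twist": 0}
    - {"jaw": -1,"linear": [0,0,0],"twist": 0}
    - {"jaw": -1,"linear": [0,0,0],"twist": 0}
    - {"jaw": -1,"linear": [0,0,0],"twist": 0}

```text
clock: 7.7
eef_pos: [0.5032, -0.2988, 0.1806]
orientation: [-0.0, 0.581, 0.814, -0.0]
force: [-0.9, -0.1, -0.2]
finger_gap: 0.0138
grip_force: 50.0
```

Request:
arm_command:
  rows:
    - {"jaw": -1,"linear": [0,0,0.2],"twist": 0}
    - {"jaw": -1,"linear": [0,0,0.4],"twist": 0}
    - {"jaw": -1,"linear": [0,0,0.7],"twist": 0}
    - {"jaw": -1,"linear": [0,0,0.8],"twist": 0}
    - {"jaw": -1,"linear": [0,0,0.8],"twist": 0}
    - {"jaw": -1,"linear": [0,0,0.8],"twist": 0}
    - {"jaw": -1,"linear": [0,0,0.8],"twist": 0}
    - {"jaw": -1,"linear": [0,0,0.5],"twist": 0}
    - {"jaw": -1,"linear": [0,0,0.25],"twist": 0}
    - {"jaw": -1,"linear": [0,0,0],"twist": 0}

```text
clock: 8.7
eef_pos: [0.5035, -0.299, 0.392]
orientation: [0.001, 0.581, 0.814, -0.0]
force: [0.7, 0.6, -2.5]
finger_gap: 0.0141
grip_force: 50.0
```

Run:
```python
from h import *
s=ctrl.sense();print(s["eef_pos"],s["force"],s["torque"],s["finger_gap"],s["joints"])
for c in("scene","side"):
    grab(c,c+"3")
a,b=cv2.imread("pics/scene3.png"),cv2.imread("pics/side3.png")
cv2.imwrite("pics/lift.png",np.hstack([cv2.resize(a[100:350,100:300],(400,500)),cv2.resize(b[180:380,180:340],(400,500))]))
```

```text
[ 0.50345707 -0.29899287  0.39204479] [ 0.65898211  0.55755558 -2.53561559] [-0.00970065 -0.00575784  0.0076079 ] 0.014132279528384445 [-7.26287366e-01  2.73849962e-01  1.10369722e+00  1.25575298e-05
  1.76156100e+00 -1.05790024e+00]
```

View pics/lift.png

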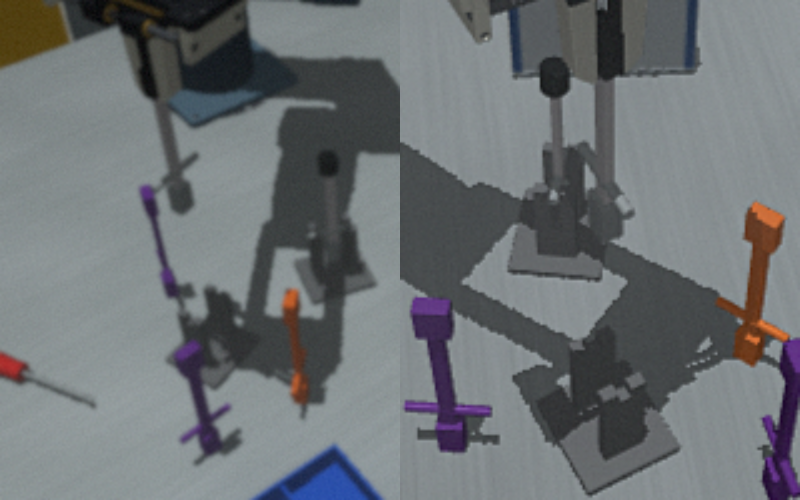

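The hanger is held upright, clear of its stand. Carrying it high over to the port.

Request:
arm_command:
  rows:
    - {"jaw": -1,"linear": [0.11,0.666,0],"twist": -0.296}
    - {"jaw": -1,"linear": [0.11,0.666,0],"twist": -0.296}
    - {"jaw": -1,"linear": [0.11,0.666,0],"twist": -0.296}
    - {"jaw": -1,"linear": [0.11,0.666,0],"twist": -0.296}
    - {"jaw": -1,"linear": [0.11,0.666,0],"twist": -0.296}
    - {"jaw": -1,"linear": [0.11,0.666,0],"twist": -0.296}
    - {"jaw": -1,"linear": [0.11,0.666,0],"twist": -0.296}
    - {"jaw": -1,"linear": [0.11,0.666,0],"twist": -0.296}
    - {"jaw": -1,"linear": [0.11,0.666,0],"twist": -0.296}
    - {"jaw": -1,"linear": [0.11,0.666,0],"twist": -0.296}

```text
clock: 9.8
eef_pos: [0.5467, -0.0311, 0.3887]
orientation: [-0.002, 0.681, 0.732, -0.001]
force: [0.0, 0.2, -1.6]
finger_gap: 0.0136
grip_force: 50.0
```

Request:
arm_command:
  rows:
    - {"jaw": -1,"linear": [0.11,0.666,0],"twist": -0.296}
    - {"jaw": -1,"linear": [0.11,0.666,0],"twist": -0.296}
    - {"jaw": -1,"linear": [0.11,0.666,0],"twist": -0.296}
    - {"jaw": -1,"linear": [0.11,0.666,0],"twist": -0.296}
    - {"jaw": -1,"linear": [0.11,0.666,0],"twist": -0.296}
    - {"jaw": -1,"linear": [0.11,0.666,0],"twist": -0.296}
    - {"jaw": -1,"linear": [0.11,0.666,0],"twist": -0.296}
    - {"jaw": -1,"linear": [0.11,0.666,0],"twist": -0.296}
    - {"jaw": -1,"linear": [0,0,-0.6],"twist": 0}
    - {"jaw": -1,"linear": [0,0,-0.65],"twist": 0}

```text
clock: 10.8
eef_pos: [0.5822, 0.1819, 0.3387]
orientation: [-0.0, 0.752, 0.659, -0.0]
force: [0.2, 0.5, -2.5]
finger_gap: 0.0134
grip_force: 50.0
```

Request:
arm_command:
  rows:
    - {"jaw": -1,"linear": [0,0,0],"twist": 0}
    - {"jaw": -1,"linear": [0,0,0],"twist": 0}
    - {"jaw": -1,"linear": [0,0,0],"twist": 0}
    - {"jaw": -1,"linear": [0,0,0],"twist": 0}
    - {"jaw": -1,"linear": [0,0,0],"twist": 0}
    - {"jaw": -1,"linear": [0,0,0],"twist": 0}
    - {"jaw": -1,"linear": [0,0,0],"twist": 0}
    - {"jaw": -1,"linear": [0,0,0],"twist": 0}
    - {"jaw": -1,"linear": [0,0,0],"twist": 0}
    - {"jaw": -1,"linear": [0,0,0],"twist": 0}

```text
clock: 11.8
eef_pos: [0.5824, 0.1808, 0.3406]
orientation: [-0.0, 0.753, 0.658, -0.0]
force: [0.3, 0.3, -2.7]
finger_gap: 0.0139
grip_force: 50.0
```

Run:
```python
from h import *
s=ctrl.sense();e=s["eef_pos"];print(e,s["orientation"],s["force"],s["torque"],s["finger_gap"])
f=grab("side");w=grab("wrist")
b=e-[0,0,.0956]
for n,g in(("side",f),("wrist",w)):
    y=np.radians(-7.6);d=np.array([-np.sin(y),np.cos(y),0])*.032
    print(n,"pred bar",proj(g,[b,b+d,b-d,b-[0,0,.05],[.582,.18,.14]]).round(1).tolist())
x0,y0=[int(v) for v in proj(f,b)[0]-[60,50]]
u,v=[int(t) for t in proj(w,b)[0]];v0=max(0,v-90);u0=u-80
print(x0,y0,u0,v0)
cv2.imwrite("pics/above.png",np.hstack([cv2.resize(f["pixels"][y0:y0+120,x0:x0+120,::-1],(400,400),interpolation=2),cv2.resize(w["pixels"][v0:v0+160,u0:u0+160,::-1],(400,400),interpolation=2)]))
```

```text
[0.58237675 0.18075622 0.34060239] [-2.83469945e-05  7.52616399e-01  6.58459226e-01 -5.08705174e-05] [ 0.25970147  0.28064021 -2.71345664] [ 0.0406408   0.02490935 -0.03822238] 0.013893566463977
side pred bar [[264.1, 102.8], [263.9, 95.0], [264.4, 110.8], [264.2, 121.0], [264.1, 140.1]]
wrist pred bar [[278.8, 202.5], [278.7, 162.1], [278.8, 240.4], [278.7, 188.3], [278.4, 177.6]]
204 52 198 112
```

View pics/above.png

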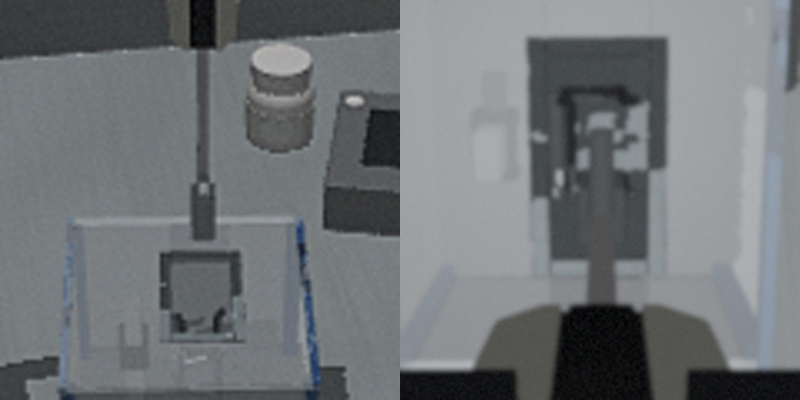

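In the side view the hanger (weight at u≈265) is aligned with the port centre (u≈264.6). In the wrist view the stem is centred too, with the port about 1 mm towards -x. Descending through the port.

Request:
arm_command:
  rows:
    - {"jaw": -1,"linear": [-0.03,0,0],"twist": 0}
    - {"jaw": -1,"linear": [0,0,-0.3],"twist": 0}
    - {"jaw": -1,"linear": [0,0,-0.38],"twist": 0}
    - {"jaw": -1,"linear": [0,0,-0.38],"twist": 0}
    - {"jaw": -1,"linear": [0,0,-0.38],"twist": 0}
    - {"jaw": -1,"linear": [0,0,-0.38],"twist": 0}
    - {"jaw": -1,"linear": [0,0,-0.38],"twist": 0}
    - {"jaw": -1,"linear": [0,0,-0.38],"twist": 0}
    - {"jaw": -1,"linear": [0,0,-0.17],"twist": 0}
    - {"jaw": -1,"linear": [0,0,0],"twist": 0}

```text
clock: 12.9
eef_pos: [0.5803, 0.1806, 0.229]
orientation: [-0.001, 0.753, 0.658, -0.001]
force: [0.1, 0.2, -2.0]
finger_gap: 0.0137
grip_force: 50.0
```

Run:
```python
from h import *
s=ctrl.sense();e=s["eef_pos"];print(e,s["force"],s["torque"])
f=grab("side");w=grab("wrist")
b=e-[0,0,.0956];print(b)
x0,y0=204,90;u0,v0=198,80
cv2.imwrite("pics/in.png",np.hstack([cv2.resize(f["pixels"][y0:y0+120,x0:x0+120,::-1],(400,400),interpolation=2),cv2.resize(w["pixels"][v0:v0+160,u0:u0+160,::-1],(400,400),interpolation=2)]))
y=np.radians(-7.6);R=np.array([[np.cos(y),-np.sin(y)],[np.sin(y),np.cos(y)]])
for n,g in(("side",f),("wrist",w)):
  for c in ([.581,.181],):
    P=[[*(np.array(c)+R@q),.14] for q in((-.03,0),(.03,0),(0,-.053),(0,.053))]; print(n,proj(g,P).round(1).tolist())
```

```text
[0.58026396 0.18062338 0.22895156] [ 0.05616559  0.15834259 -2.04127268] [-0.02699223 -0.02235321  0.06247851]
[0.58026396 0.18062338 0.13335156]
side [[251.2, 140.1], [276.1, 139.8], [264.1, 153.7], [263.2, 126.9]]
wrist [[240.2, 204.0], [317.8, 203.9], [279.1, 266.7], [278.9, 134.4]]
```

View pics/in.png

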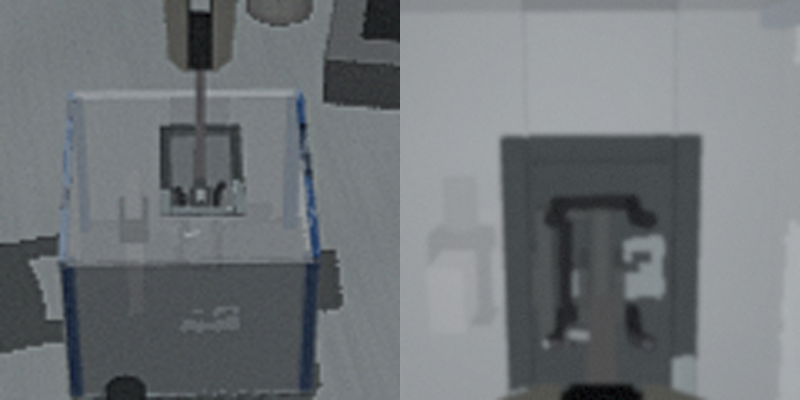

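Request:
arm_command:
  rows:
    - {"jaw": -1,"linear": [0,0,-0.03],"twist": 0}
    - {"jaw": -1,"linear": [0,0,-0.03],"twist": 0}
    - {"jaw": -1,"linear": [0,0,-0.03],"twist": 0}
    - {"jaw": -1,"linear": [0,0,-0.03],"twist": 0}
    - {"jaw": -1,"linear": [0,0,-0.03],"twist": 0}
    - {"jaw": -1,"linear": [0,0,-0.03],"twist": 0}
    - {"jaw": -1,"linear": [0,0,-0.03],"twist": 0}
    - {"jaw": -1,"linear": [0,0,-0.03],"twist": 0}
    - {"jaw": -1,"linear": [0,0,-0.03],"twist": 0}
    - {"jaw": -1,"linear": [0,0,0],"twist": 0}

```text
clock: 14.0
eef_pos: [0.5811, 0.1807, 0.2196]
orientation: [-0.0, 0.753, 0.658, -0.0]
force: [-0.1, 0.5, -2.2]
finger_gap: 0.0139
grip_force: 50.0
```

Request:
arm_command:
  rows:
    - {"jaw": -1,"linear": [0,0,-0.02],"twist": 0}
    - {"jaw": -1,"linear": [0,0,-0.02],"twist": 0}
    - {"jaw": -1,"linear": [0,0,-0.02],"twist": 0}
    - {"jaw": -1,"linear": [0,0,-0.02],"twist": 0}
    - {"jaw": -1,"linear": [0,0,-0.02],"twist": 0}
    - {"jaw": -1,"linear": [0,0,0],"twist": 0}
    - {"jaw": -1,"linear": [0,0,0],"twist": 0}
    - {"jaw": -1,"linear": [0,0,0],"twist": 0}
    - {"jaw": -1,"linear": [0,0,0],"twist": 0}
    - {"jaw": -1,"linear": [0,0,0],"twist": 0}

```text
clock: 15.0
eef_pos: [0.5812, 0.1807, 0.2159]
orientation: [0.0, 0.753, 0.658, 0.0]
force: [0.4, 0.3, -2.3]
finger_gap: 0.0137
grip_force: 50.0
```

Request:
arm_command:
  rows:
    - {"jaw": -1,"linear": [0,0,-0.03],"twist": 0}
    - {"jaw": -1,"linear": [0,0,-0.03],"twist": 0}
    - {"jaw": -1,"linear": [0,0,-0.03],"twist": 0}
    - {"jaw": -1,"linear": [0,0,0],"twist": 0}
    - {"jaw": -1,"linear": [0,0,0],"twist": 0}
    - {"jaw": -1,"linear": [0,0,0],"twist": 0}
    - {"jaw": -1,"linear": [0,0,0],"twist": 0}
    - {"jaw": -1,"linear": [0,0,0],"twist": 0}
    - {"jaw": -1,"linear": [0,0,0],"twist": 0}
    - {"jaw": -1,"linear": [0,0,0],"twist": 0}

```text
clock: 16.0
eef_pos: [0.5812, 0.1807, 0.2123]
orientation: [0.0, 0.753, 0.658, 0.0]
force: [0.0, 0.4, -1.7]
finger_gap: 0.0138
grip_force: 50.0
```

Request:
arm_command:
  rows:
    - {"jaw": -1,"linear": [0,0,-0.025],"twist": 0}
    - {"jaw": -1,"linear": [0,0,-0.025],"twist": 0}
    - {"jaw": -1,"linear": [0,0,-0.025],"twist": 0}
    - {"jaw": -1,"linear": [0,0,-0.025],"twist": 0}
    - {"jaw": -1,"linear": [0,0,0],"twist": 0}
    - {"jaw": -1,"linear": [0,0,0],"twist": 0}
    - {"jaw": -1,"linear": [0,0,0],"twist": 0}
    - {"jaw": -1,"linear": [0,0,0],"twist": 0}
    - {"jaw": -1,"linear": [0,0,0],"twist": 0}
    - {"jaw": -1,"linear": [0,0,0],"twist": 0}

```text
clock: 17.0
eef_pos: [0.5812, 0.1807, 0.2083]
orientation: [0.0, 0.753, 0.658, 0.0]
force: [-0.8, 0.7, -2.3]
finger_gap: 0.0134
grip_force: 50.0
```

Request:
arm_command:
  rows:
    - {"jaw": -1,"linear": [0,0,-0.025],"twist": 0}
    - {"jaw": -1,"linear": [0,0,-0.025],"twist": 0}
    - {"jaw": -1,"linear": [0,0,-0.025],"twist": 0}
    - {"jaw": -1,"linear": [0,0,-0.025],"twist": 0}
    - {"jaw": -1,"linear": [0,0,0],"twist": 0}
    - {"jaw": -1,"linear": [0,0,0],"twist": 0}
    - {"jaw": -1,"linear": [0,0,0],"twist": 0}
    - {"jaw": -1,"linear": [0,0,0],"twist": 0}
    - {"jaw": -1,"linear": [0,0,0],"twist": 0}
    - {"jaw": -1,"linear": [0,0,0],"twist": 0}

```text
clock: 18.0
eef_pos: [0.5812, 0.1808, 0.2043]
orientation: [0.0, 0.753, 0.658, 0.0]
force: [-0.1, 0.1, -2.8]
finger_gap: 0.0137
grip_force: 50.0
```

Request:
arm_command:
  rows:
    - {"jaw": -1,"linear": [0,0,-0.025],"twist": 0}
    - {"jaw": -1,"linear": [0,0,-0.025],"twist": 0}
    - {"jaw": -1,"linear": [0,0,-0.025],"twist": 0}
    - {"jaw": -1,"linear": [0,0,-0.025],"twist": 0}
    - {"jaw": -1,"linear": [0,0,0],"twist": 0}
    - {"jaw": -1,"linear": [0,0,0],"twist": 0}
    - {"jaw": -1,"linear": [0,0,0],"twist": 0}
    - {"jaw": -1,"linear": [0,0,0],"twist": 0}
    - {"jaw": -1,"linear": [0,0,0],"twist": 0}
    - {"jaw": -1,"linear": [0,0,0],"twist": 0}

```text
clock: 19.0
eef_pos: [0.5812, 0.1808, 0.2003]
orientation: [0.0, 0.753, 0.658, 0.0]
force: [-0.1, -0.1, -2.9]
finger_gap: 0.0139
grip_force: 50.0
```

Request:
arm_command:
  rows:
    - {"jaw": -1,"linear": [0,0,-0.025],"twist": 0}
    - {"jaw": -1,"linear": [0,0,-0.025],"twist": 0}
    - {"jaw": -1,"linear": [0,0,-0.025],"twist": 0}
    - {"jaw": -1,"linear": [0,0,-0.025],"twist": 0}
    - {"jaw": -1,"linear": [0,0,0],"twist": 0}
    - {"jaw": -1,"linear": [0,0,0],"twist": 0}
    - {"jaw": -1,"linear": [0,0,0],"twist": 0}
    - {"jaw": -1,"linear": [0,0,0],"twist": 0}
    - {"jaw": -1,"linear": [0,0,0],"twist": 0}
    - {"jaw": -1,"linear": [0,0,0],"twist": 0}

```text
clock: 20.0
eef_pos: [0.5812, 0.1808, 0.1963]
orientation: [-0.0, 0.753, 0.658, 0.0]
force: [1.7, -0.5, 0.6]
finger_gap: 0.0137
grip_force: 50.0
```

Request:
arm_command:
  rows:
    - {"jaw": -1,"linear": [0,0,-0.025],"twist": 0}
    - {"jaw": -1,"linear": [0,0,-0.025],"twist": 0}
    - {"jaw": -1,"linear": [0,0,-0.025],"twist": 0}
    - {"jaw": -1,"linear": [0,0,-0.025],"twist": 0}
    - {"jaw": -1,"linear": [0,0,0],"twist": 0}
    - {"jaw": -1,"linear": [0,0,0],"twist": 0}
    - {"jaw": -1,"linear": [0,0,0],"twist": 0}
    - {"jaw": -1,"linear": [0,0,0],"twist": 0}
    - {"jaw": -1,"linear": [0,0,0],"twist": 0}
    - {"jaw": -1,"linear": [0,0,0],"twist": 0}

```text
clock: 21.0
eef_pos: [0.5812, 0.1807, 0.1923]
orientation: [0.0, 0.753, 0.658, 0.0]
force: [1.9, -0.6, 0.6]
finger_gap: 0.0136
grip_force: 50.0
```

Gate contact came at TCP z ≈ 0.196–0.200, so the seat is at TCP ≈ 0.164–0.168. Folding the gate down.

Request:
arm_command:
  rows:
    - {"jaw": -1,"linear": [0,0,-0.035],"twist": 0}
    - {"jaw": -1,"linear": [0,0,-0.035],"twist": 0}
    - {"jaw": -1,"linear": [0,0,-0.035],"twist": 0}
    - {"jaw": -1,"linear": [0,0,-0.035],"twist": 0}
    - {"jaw": -1,"linear": [0,0,-0.035],"twist": 0}
    - {"jaw": -1,"linear": [0,0,-0.035],"twist": 0}
    - {"jaw": -1,"linear": [0,0,-0.035],"twist": 0}
    - {"jaw": -1,"linear": [0,0,-0.035],"twist": 0}
    - {"jaw": -1,"linear": [0,0,0],"twist": 0}
    - {"jaw": -1,"linear": [0,0,0],"twist": 0}

```text
clock: 22.0
eef_pos: [0.5815, 0.1807, 0.1808]
orientation: [0.0, 0.753, 0.658, 0.0]
force: [2.6, -0.9, 1.4]
finger_gap: 0.0135
grip_force: 50.0
```

Request:
arm_command:
  rows:
    - {"jaw": -1,"linear": [0,0,-0.025],"twist": 0}
    - {"jaw": -1,"linear": [0,0,0],"twist": 0}
    - {"jaw": -1,"linear": [0,0,-0.025],"twist": 0}
    - {"jaw": -1,"linear": [0,0,0],"twist": 0}
    - {"jaw": -1,"linear": [0,0,-0.025],"twist": 0}
    - {"jaw": -1,"linear": [0,0,0],"twist": 0}
    - {"jaw": -1,"linear": [0,0,-0.025],"twist": 0}
    - {"jaw": -1,"linear": [0,0,0],"twist": 0}
    - {"jaw": -1,"linear": [0,0,0],"twist": 0}
    - {"jaw": -1,"linear": [0,0,0],"twist": 0}

```text
clock: 23.0
eef_pos: [0.5815, 0.1807, 0.1769]
orientation: [0.0, 0.753, 0.658, 0.0]
force: [5.1, 0.2, -2.0]
finger_gap: 0.0137
grip_force: 50.0
```

Request:
arm_command:
  rows:
    - {"jaw": -1,"linear": [0,0,-0.025],"twist": 0}
    - {"jaw": -1,"linear": [0,0,0],"twist": 0}
    - {"jaw": -1,"linear": [0,0,-0.025],"twist": 0}
    - {"jaw": -1,"linear": [0,0,0],"twist": 0}
    - {"jaw": -1,"linear": [0,0,-0.025],"twist": 0}
    - {"jaw": -1,"linear": [0,0,0],"twist": 0}
    - {"jaw": -1,"linear": [0,0,0],"twist": 0}
    - {"jaw": -1,"linear": [0,0,0],"twist": 0}
    - {"jaw": -1,"linear": [0,0,0],"twist": 0}
    - {"jaw": -1,"linear": [0,0,0],"twist": 0}

```text
clock: 24.0
eef_pos: [0.5809, 0.1808, 0.174]
orientation: [-0.0, 0.753, 0.658, -0.0]
force: [0.4, 0.7, -1.0]
finger_gap: 0.014
grip_force: 50.0
```

Request:
arm_command:
  rows:
    - {"jaw": -1,"linear": [0,0,-0.025],"twist": 0}
    - {"jaw": -1,"linear": [0,0,0],"twist": 0}
    - {"jaw": -1,"linear": [0,0,-0.025],"twist": 0}
    - {"jaw": -1,"linear": [0,0,0],"twist": 0}
    - {"jaw": -1,"linear": [0,0,0],"twist": 0}
    - {"jaw": -1,"linear": [0,0,0],"twist": 0}
    - {"jaw": -1,"linear": [0,0,0],"twist": 0}
    - {"jaw": -1,"linear": [0,0,0],"twist": 0}
    - {"jaw": -1,"linear": [0,0,0],"twist": 0}
    - {"jaw": -1,"linear": [0,0,0],"twist": 0}

```text
clock: 25.0
eef_pos: [0.5812, 0.1808, 0.1721]
orientation: [0.0, 0.753, 0.658, 0.0]
force: [-0.6, -0.8, -2.2]
finger_gap: 0.0136
grip_force: 50.0
```

The gate has snapped past: Fx is back to 0. Feeling for the seat.

Request:
arm_command:
  rows:
    - {"jaw": -1,"linear": [0,0,-0.025],"twist": 0}
    - {"jaw": -1,"linear": [0,0,0],"twist": 0}
    - {"jaw": -1,"linear": [0,0,-0.025],"twist": 0}
    - {"jaw": -1,"linear": [0,0,0],"twist": 0}
    - {"jaw": -1,"linear": [0,0,0],"twist": 0}
    - {"jaw": -1,"linear": [0,0,0],"twist": 0}
    - {"jaw": -1,"linear": [0,0,0],"twist": 0}
    - {"jaw": -1,"linear": [0,0,0],"twist": 0}
    - {"jaw": -1,"linear": [0,0,0],"twist": 0}
    - {"jaw": -1,"linear": [0,0,0],"twist": 0}

```text
clock: 26.0
eef_pos: [0.5812, 0.1807, 0.1701]
orientation: [0.0, 0.753, 0.658, 0.0]
force: [0.8, -0.2, -1.5]
finger_gap: 0.0135
grip_force: 50.0
```

Request:
arm_command:
  rows:
    - {"jaw": -1,"linear": [0,0,-0.02],"twist": 0}
    - {"jaw": -1,"linear": [0,0,0],"twist": 0}
    - {"jaw": -1,"linear": [0,0,-0.02],"twist": 0}
    - {"jaw": -1,"linear": [0,0,0],"twist": 0}
    - {"jaw": -1,"linear": [0,0,0],"twist": 0}
    - {"jaw": -1,"linear": [0,0,0],"twist": 0}
    - {"jaw": -1,"linear": [0,0,0],"twist": 0}
    - {"jaw": -1,"linear": [0,0,0],"twist": 0}
    - {"jaw": -1,"linear": [0,0,0],"twist": 0}
    - {"jaw": -1,"linear": [0,0,0],"twist": 0}

```text
clock: 27.0
eef_pos: [0.5812, 0.1807, 0.1685]
orientation: [0.0, 0.753, 0.658, 0.0]
force: [0.0, 0.1, -1.6]
finger_gap: 0.0136
grip_force: 50.0
```

Request:
arm_command:
  rows:
    - {"jaw": -1,"linear": [0,0,-0.025],"twist": 0}
    - {"jaw": -1,"linear": [0,0,0],"twist": 0}
    - {"jaw": -1,"linear": [0,0,0],"twist": 0}
    - {"jaw": -1,"linear": [0,0,0],"twist": 0}
    - {"jaw": -1,"linear": [0,0,0],"twist": 0}
    - {"jaw": -1,"linear": [0,0,0],"twist": 0}
    - {"jaw": -1,"linear": [0,0,0],"twist": 0}
    - {"jaw": -1,"linear": [0,0,0],"twist": 0}
    - {"jaw": -1,"linear": [0,0,0],"twist": 0}
    - {"jaw": -1,"linear": [0,0,0],"twist": 0}

```text
clock: 28.0
eef_pos: [0.5813, 0.1808, 0.1675]
orientation: [0.0, 0.753, 0.658, 0.0]
force: [-0.9, 1.1, 3.7]
finger_gap: 0.0137
grip_force: 50.0
```

Request:
arm_command:
  rows:
    - {"jaw": -1,"linear": [0,0,-0.025],"twist": 0}
    - {"jaw": -1,"linear": [0,0,0],"twist": 0}
    - {"jaw": -1,"linear": [0,0,0],"twist": 0}
    - {"jaw": -1,"linear": [0,0,0],"twist": 0}
    - {"jaw": -1,"linear": [0,0,0],"twist": 0}
    - {"jaw": -1,"linear": [0,0,0],"twist": 0}
    - {"jaw": -1,"linear": [0,0,0],"twist": 0}
    - {"jaw": -1,"linear": [0,0,0],"twist": 0}
    - {"jaw": -1,"linear": [0,0,0],"twist": 0}
    - {"jaw": -1,"linear": [0,0,0],"twist": 0}

```text
clock: 29.0
eef_pos: [0.5813, 0.1808, 0.167]
orientation: [0.0, 0.753, 0.658, 0.0]
force: [-0.6, -0.0, 6.9]
finger_gap: 0.0137
grip_force: 50.0
```

Request:
arm_command:
  rows:
    - {"jaw": -1,"linear": [0,0,-0.025],"twist": 0}
    - {"jaw": -1,"linear": [0,0,0],"twist": 0}
    - {"jaw": -1,"linear": [0,0,0],"twist": 0}
    - {"jaw": -1,"linear": [0,0,0],"twist": 0}
    - {"jaw": -1,"linear": [0,0,0],"twist": 0}
    - {"jaw": -1,"linear": [0,0,0],"twist": 0}
    - {"jaw": -1,"linear": [0,0,0],"twist": 0}
    - {"jaw": -1,"linear": [0,0,0],"twist": 0}
    - {"jaw": -1,"linear": [0,0,0],"twist": 0}
    - {"jaw": -1,"linear": [0,0,0],"twist": 0}

```text
clock: 30.0
eef_pos: [0.5814, 0.1808, 0.1666]
orientation: [0.0, 0.753, 0.658, 0.0]
force: [-1.6, 0.3, 10.2]
finger_gap: 0.0138
grip_force: 50.0
```

Request:
arm_command:
  rows:
    - {"jaw": -1,"linear": [0,0,-0.02],"twist": 0}
    - {"jaw": -1,"linear": [0,0,0],"twist": 0}
    - {"jaw": -1,"linear": [0,0,-0.02],"twist": 0}
    - {"jaw": -1,"linear": [0,0,0],"twist": 0}
    - {"jaw": -1,"linear": [0,0,0],"twist": 0}
    - {"jaw": -1,"linear": [0,0,0],"twist": 0}
    - {"jaw": -1,"linear": [0,0,0],"twist": 0}
    - {"jaw": -1,"linear": [0,0,0],"twist": 0}
    - {"jaw": -1,"linear": [0,0,0],"twist": 0}
    - {"jaw": -1,"linear": [0,0,0],"twist": 0}

```text
clock: 31.0
eef_pos: [0.5815, 0.1808, 0.1659]
orientation: [0.001, 0.753, 0.658, 0.001]
force: [-2.9, -1.1, 13.0]
finger_gap: 0.0139
grip_force: 50.0
```

Run:
```python
from h import *
F=[]
for i in range(4):
    optics.grab_frame("side");s=ctrl.sense();F.append(s["force"])
print(np.mean(F,0),np.std(F,0),s["eef_pos"],s["torque"])
f=grab("scene");cv2.imwrite("pics/seat.png",cv2.resize(f["pixels"][130:240,310:440,::-1],(700,592),interpolation=2))
```

```text
[-3.44681856 -0.24413691 13.32342692] [0.26350998 0.23414719 0.41122457] [0.58147332 0.18083866 0.16586097] [-0.1042061   1.01564289 -0.00176208]
```

View pics/seat.png

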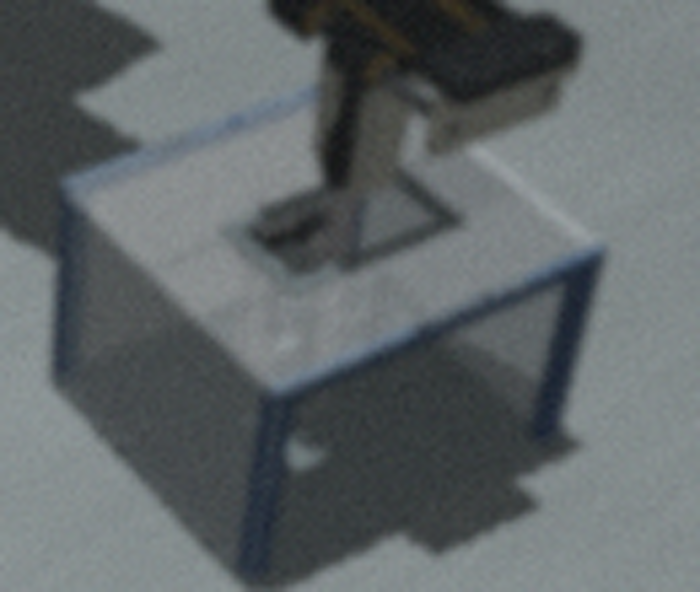

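Contact is about 15.5 N. I'll add a little to reach roughly 18 N and hold for over a second.

Request:
arm_command:
  rows:
    - {"jaw": -1,"linear": [0,0,-0.02],"twist": 0}
    - {"jaw": -1,"linear": [0,0,0],"twist": 0}
    - {"jaw": -1,"linear": [0,0,0],"twist": 0}
    - {"jaw": -1,"linear": [0,0,0],"twist": 0}
    - {"jaw": -1,"linear": [0,0,0],"twist": 0}
    - {"jaw": -1,"linear": [0,0,0],"twist": 0}
    - {"jaw": -1,"linear": [0,0,0],"twist": 0}
    - {"jaw": -1,"linear": [0,0,0],"twist": 0}
    - {"jaw": -1,"linear": [0,0,0],"twist": 0}
    - {"jaw": -1,"linear": [0,0,0],"twist": 0}

```text
clock: 32.25
eef_pos: [0.5815, 0.1809, 0.1655]
orientation: [0.001, 0.753, 0.658, 0.001]
force: [-4.9, -1.2, 15.3]
finger_gap: 0.0137
grip_force: 50.0
```

Request:
arm_command:
  rows:
    - {"jaw": -1,"linear": [0,0,0],"twist": 0}
    - {"jaw": -1,"linear": [0,0,0],"twist": 0}
    - {"jaw": -1,"linear": [0,0,0],"twist": 0}
    - {"jaw": -1,"linear": [0,0,0],"twist": 0}
    - {"jaw": -1,"linear": [0,0,0],"twist": 0}
    - {"jaw": -1,"linear": [0,0,0],"twist": 0}
    - {"jaw": -1,"linear": [0,0,0],"twist": 0}
    - {"jaw": -1,"linear": [0,0,0],"twist": 0}
    - {"jaw": -1,"linear": [0,0,0],"twist": 0}
    - {"jaw": -1,"linear": [0,0,0],"twist": 0}

```text
clock: 33.25
eef_pos: [0.5815, 0.1808, 0.1655]
orientation: [0.001, 0.753, 0.658, 0.001]
force: [-3.4, -0.4, 15.4]
finger_gap: 0.0139
grip_force: 50.0
```

Request:
arm_command:
  rows:
    - {"jaw": -1,"linear": [0,0,0.02],"twist": 0}
    - {"jaw": -1,"linear": [0,0,0.02],"twist": 0}
    - {"jaw": -1,"linear": [0,0,0.02],"twist": 0}
    - {"jaw": -1,"linear": [0,0,0.02],"twist": 0}
    - {"jaw": -1,"linear": [0,0,0.02],"twist": 0}
    - {"jaw": -1,"linear": [0,0,0.01],"twist": 0}
    - {"jaw": -1,"linear": [0,0,0],"twist": 0}
    - {"jaw": -1,"linear": [0,0,0],"twist": 0}
    - {"jaw": -1,"linear": [0,0,0],"twist": 0}
    - {"jaw": -1,"linear": [0,0,0],"twist": 0}

```text
clock: 34.25
eef_pos: [0.5813, 0.1808, 0.1674]
orientation: [0.0, 0.753, 0.658, 0.0]
force: [-0.9, 1.2, 4.0]
finger_gap: 0.0138
grip_force: 50.0
```

Request:
arm_command:
  rows:
    - {"jaw": -1,"linear": [0,0,0.02],"twist": 0}
    - {"jaw": -1,"linear": [0,0,0],"twist": 0}
    - {"jaw": -1,"linear": [0,0,0],"twist": 0}
    - {"jaw": -0.6,"linear": [0,0,0],"twist": 0}
    - {"jaw": -0.5,"linear": [0,0,0],"twist": 0}
    - {"jaw": -0.4,"linear": [0,0,0],"twist": 0}
    - {"jaw": -0.2,"linear": [0,0,0],"twist": 0}
    - {"jaw": 0,"linear": [0,0,0],"twist": 0}
    - {"jaw": 0,"linear": [0,0,0],"twist": 0}
    - {"jaw": 0,"linear": [0,0,0],"twist": 0}

```text
clock: 35.25
eef_pos: [0.5812, 0.1807, 0.1683]
orientation: [-0.0, 0.753, 0.658, 0.0]
force: [-1.0, 1.0, 0.1]
finger_gap: 0.0464
grip_force: 0.0
```

Run:
```python
from h import *
w=grab("wrist");s=ctrl.sense();print(s["eef_pos"],s["force"],s["finger_gap"])
r=dark(w,proj(w,[.581,.181,.2])[0],45);print(r[0],r[1])
cv2.imwrite("pics/rel.png",w["pixels"][:,:,::-1])
```

```text
[0.58119144 0.18072724 0.16827423] [-0.0587681   0.40570275  1.1512455 ] 0.046234462397140554
[281.34534404 290.96527024] [ 233  235   90   90 4607]
```

View pics/rel.png

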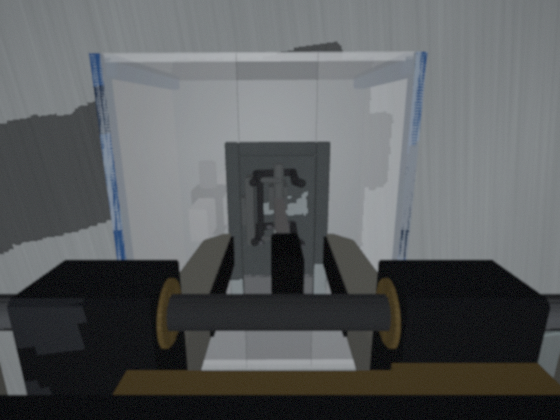

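The wrist view shows the handle standing upright and free between the open fingers, at (287,265). I've now viewed 12 pictures against the limit of 10, so the rest is checked numerically. Retreating straight up.

Request:
arm_command:
  rows:
    - {"jaw": 0,"linear": [0,0,0.2],"twist": 0}
    - {"jaw": 0,"linear": [0,0,0.4],"twist": 0}
    - {"jaw": 0,"linear": [0,0,0.6],"twist": 0}
    - {"jaw": 0,"linear": [0,0,0.6],"twist": 0}
    - {"jaw": 0,"linear": [0,0,0.6],"twist": 0}
    - {"jaw": 0,"linear": [0,0,0.4],"twist": 0}
    - {"jaw": 0,"linear": [0,0,0.2],"twist": 0}
    - {"jaw": 0,"linear": [0,0,0],"twist": 0}
    - {"jaw": 0,"linear": [0,0,0],"twist": 0}
    - {"jaw": 0,"linear": [0,0,0],"twist": 0}

```text
clock: 36.3
eef_pos: [0.5806, 0.1806, 0.287]
orientation: [-0.001, 0.753, 0.658, -0.001]
force: [-0.4, -0.1, 0.8]
finger_gap: 0.0464
grip_force: 0.0
```

Request:
arm_command:
  rows:
    - {"jaw": 0,"linear": [0,0,0],"twist": 0}
    - {"jaw": 0,"linear": [0,0,0],"twist": 0}
    - {"jaw": 0,"linear": [0,0,0],"twist": 0}
    - {"jaw": 0,"linear": [0,0,0],"twist": 0}
    - {"jaw": 0,"linear": [0,0,0],"twist": 0}
    - {"jaw": 0,"linear": [0,0,0],"twist": 0}
    - {"jaw": 0,"linear": [0,0,0],"twist": 0}
    - {"jaw": 0,"linear": [0,0,0],"twist": 0}
    - {"jaw": 0,"linear": [0,0,0],"twist": 0}
    - {"jaw": 0,"linear": [0,0,0],"twist": 0}

```text
clock: 37.3
eef_pos: [0.5812, 0.1807, 0.2883]
orientation: [0.0, 0.753, 0.658, 0.0]
force: [0.8, 0.4, 0.0]
finger_gap: 0.0466
grip_force: 0.0
```

Run:
```python
from h import *
s=ctrl.sense();print(s["clock"],s["eef_pos"],s["force"])
e=[.5812,.1807,.1683+.019]
for i in range(4):
    w=grab("wrist");g=grab("side")
    r=dark(w,proj(w,e)[0],30);q=dark(g,proj(g,e)[0],14)
    print(r[0].round(1),proj(w,e)[0].round(1),q[0].round(1),proj(g,e)[0].round(1),q[1],tri([w,g],[r[0],q[0]]).round(4))
```

```text
37.3 [0.58122269 0.18074821 0.28827042] [0.8064675  0.41856714 0.0054844 ]
[282.9 203. ] [278.8 200.8] [265.3 124. ] [263.7 123.8] [263 116   6  17  92] [0.5845 0.1785 0.188 ]
[282.9 203.1] [278.8 200.8] [265.3 124. ] [263.7 123.8] [263 116   6  17  91] [0.5845 0.1785 0.1879]
[282.9 203. ] [278.8 200.8] [265.3 124. ] [263.7 123.8] [263 116   6  17  92] [0.5845 0.1785 0.188 ]
[282.9 203.1] [278.8 200.8] [265.2 124. ] [263.7 123.8] [263 116   6  17  90] [0.5844 0.1785 0.188 ]
```

Handle is at rest, upright within about 2°, at the seated height.

```bash
python3 -c "
from cell import ctrl
print(ctrl.close_job())"
```

```text
the job is handed in; nothing more can be done
None
```

I handed the job in at about 38 s of the 72 s; no verdict came back. The square-weight hanger went past the gate, was proof-loaded at about 17.6 N for over a second, and now hangs released, at rest and upright (handle about 3 mm off plumb). I inferred the gate's closing from the sideways force dropping to zero, not from seeing it, and I viewed 12 pictures against the limit of 10.

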